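# Switch on the light panel under a push-latch cover

### The job

Switch on the light panel at the grey switch box: press the closed white cover on its blue spot so that the push-latch lets go and the cover springs up, press the green-dotted half of the black rocker switch inside fully down, then swing the cover back down with the finger and press it home until it latches and stays shut by itself. Work only by touch with the fingertips or the outside of the fingers, grasping and lifting nothing, and leave the cup, the jar and the stamp standing where they are.

Things in the scene. Friction and masses are not known exactly. Their poses are not given: they have to be found in the camera images.
- switchbox: Grey box fixed to the table, 220 (own x) by 200 (own y) mm, flat rim 78 mm high. Origin: centre of its underside; z up; yaw varies. In its frame the opening reaches x +-93, y +-80 mm. Inside, a deck 45 mm above the table carries the rocker (centre x -52, y -30) and a black latch hood (centre x 0, y -52; 34 by 26 mm, top 60 mm above the table).
- cover (a joint): Angle of the white cover, rad: 0 (+-0.02) latched, flush with the rim; -0.06 to -0.08 pressed in to the firm stop; 1.15 sprung fully open. Push-latch: a latched cover pressed to the stop and let go springs open in about 1 to 2 s; an open one pushed down to the stop and let go stays latched. A press that stops short of it changes nothing: latched stays latched, open springs up again.
- cover_press (a point): Centre of the blue spot (32 mm across) on the cover's outer face, 130 mm from the hinge, 22 mm from the free edge; moves with the cover. Latched: 78 mm above the table at box x 0, y -52 mm. There the firm stop is 8 to 10 mm down; it takes 3 to 6 N if slow (20 mm/s), more if fast; stop pressing by 12 N. The spring lifts with 1 to 3 N here all the way.
- cover_hinge (a point): Middle of the cover's hinge line, fixed in the box at x 0, y +78 mm, 72 mm above the table; the line runs along the box's x. The cover is 180 mm along the line, 6 mm thick and its free edge, 152 mm from the line, lies at the box's -y side and swings up towards +y. The outer face lies 6 mm outside the line.
- rocker (a joint): Tilt of the rocker switch, rad: 0 off (green half up), 0.40 fully on (green half down). Needs about 3 N on the green dot, moves it down about 7 mm and stays where it is left.
- rocker_green (a point): Centre of the green dot, 16 mm across, on the top face of the rocker's raised half, about 60 mm above the table when off, 53 mm when on. The rocker is black, 40 mm along the box's x and 60 mm along its y; the green half is the one towards the box's -y. Only within reach while the cover is open.
- cup: Blue ceramic cup, 76 mm across, 85 mm high, standing on the table; origin at the centre of its underside. Leave alone.
- jar: Amber glass jar with metal cap, 64 mm across, 95 mm high, standing on the table; origin at the centre of its underside. Leave alone.
- stamp: Wooden printing stamp, 60 mm square block with a knob, 66 mm high, standing on the table; origin at the centre of its underside. Leave alone.

How it is judged:
On the way, in this order (a step that is already met when the one before it is completed fails the run):
1. the cover has sprung open (value of joint cover above 1 rad), for 0.1 s.
2. the rocker's green half is fully down (value of joint rocker above 0.32 rad), for 0.1 s.
3. the cover is down again (value of joint cover below 0.02 rad), for 0.2 s.
At the end, for the whole second after the job is handed in: The cover is latched shut by itself (angle within 0.02 rad of 0), the rocker is on (at least 0.32 of 0.40 rad), and cup, jar and stamp are within 20 mm of where they stood (value of joint cover between -0.02 and 0.02 rad and value of joint rocker above 0.32 rad and distance of each of cup, jar, stamp from where it was at the start of the episode below 0.02 m); the robot touches nothing.
It fails at once if the cup is lifted or pushed more than 20 mm from its place (distance of cup from where it was at the start of the episode above 0.02 m).
It fails at once if the jar is lifted or pushed more than 20 mm from its place (distance of jar from where it was at the start of the episode above 0.02 m).
It fails at once if the stamp is lifted or pushed more than 20 mm from its place (distance of stamp from where it was at the start of the episode above 0.02 m).
It also fails if it takes over 61 s, if anything falls off the work surface, if the arm or the gripper's body presses on something with over 40 N, if the wrist force passes 120 N, or if a joint passes its speed limit or range.

### The arm

A 6-joint arm with a two-finger parallel gripper is mounted at the origin on the work surface. World frame = base frame: x ahead of the robot, y to its left, z up, the work surface at z = 0. Lengths are in m, angles in rad, forces in N, time in s.
With the tool pointing down it reaches from about 0.35 to 0.775 m from the base axis. Payload 7.3 kg.
Tool frame: the origin (TCP) lies at the very end of the fingers, on their centre line; the grasp point (between the pads) lies 19 mm behind it; x points along the fingers, y is the direction in which the jaws open and shut, and the axes are right-handed (so a half turn about x gives the same grasp; the last joint's range is limited). The gripper opens to 92 mm and grips with 3 to 60 N. Pads are 19 mm wide; open, the fingers measure 130 mm over their backs; the gripper's body (75 mm by 190 mm) begins 47 mm behind the grasp point.
Start: joints at [1.178, 0.342, 1.524, -0, 1.275, -0.146], TCP at [0.128, 0.509, 0.191] pointing down, gripper open.
Joint ranges: [-2.53, 2.53], [-0.77, 2.02], [0.04, 2.7], [-1, 4.14], [0.28, 2.66], [-3.11, 3.11]. Speed limits (rad/s): [2.57, 2.57, 3.14, 3.14, 3.14, 3.14].

### API

Orientations are given as [roll, pitch, yaw] about the fixed x, y, z axes, in that order (R = Rz(yaw) Ry(pitch) Rx(roll)).
In Python, from cell import observe, vision, job gives the robot as it stands.
- The arm moves only by the tool send_rows, never from a script. Its argument "motion" is a list of rows, each an object with "hand": the opening, from -1 (shut) to 1 (fully open), so that 0 is half open; "slide": the shift along the tool's x, y, z in mm, a list of three; "spin": the turn about the tool's x in rad. In form: [{"hand": hand, "slide": [tx, ty, tz], "spin": spin}, ...]. A call has 1 to 8 rows; each row shifts and turns the pose as measured when the row begins, along the tool's axes as they then stand; what a row does not reach is not made up. A row lasts 1/10 s, in which the tool goes at most 50 mm and 8.59 degrees, less where a joint would pass 70% of its speed; a pose out of reach is approached as far as the arm can. A call with a gripper value outside its range is refused whole. The fingers move at their own pace and stop on an object; "grip_force" is the grip in N (left out, the last holds). Time passes only in rows, so rows that do not move let the fingers close. It gives the time, the measured TCP pose, the force and the opening at its end, in the units of the state.
- observe(): the state, without advancing time (a new reading comes with each control period).
- vision.read_camera(name): name is "scene" or "top" or "wrist"; returns a dict with "pixels" (480x640x3 uint8, blue, green, red), "range_z" (480x640 float32, m along the optical axis (not along the pixel's ray), 0 where there is no reading), "fx", "fy", "cx", "cy" (pixels), "distortion" ([k1, k2, p1, p2, k3] as OpenCV has them; the pictures are not rectified), "world_from_camera" (4x4, takes a point from camera to world coordinates); the wrist camera has in their place "T_tool_cam" (4x4, takes a point from camera to tool coordinates, whose origin is the TCP and whose axes are the tool frame's). Camera axes: x right, y down, z forward; pixel columns grow to the right and rows downward; lengths in m; the calibration is good to about 2 mm. A picture is of the moment at which its call begins: read the wrist's pose just before it.
- job.hand_in(): hands the job in, once; it reports no verdict.
Trained networks look in a picture, given as the dict that the camera call returned (one of the last four; its "shot" number tells which), for a name from the list of things; names that differ only in an ending like _2 or _b are one class to them, and where a whole thing is asked for, a point or a joint stands for the part that bears it (a point fixed in the world has none). Each returns a list of dicts, best first, with "conf" (0 to 1); they miss things now and then, are a little off and sometimes report something else, mostly with a low value. They report only what shows in the picture. A call takes as long as a camera call.
- vision.search_frame(picture, thing): "uv" ([column, row] in pixels, amid what is visible of it).
- vision.cut_out(picture, thing): "mask" (480x640 bool, what is visible of it) and "uv" ([column, row] in pixels, amid what is visible of it).
The state is a dict: "time": time; "qpos": joint angles; "qvel": joint speeds; "joint_efforts": joint torques, N m; "tool_pos": TCP position; "tool_rot": TCP orientation; "contact_force": force on the tool from outside, world axes, zero at the start; "torque": the same for the moment, N m; "opening": finger opening in m.
Only numpy, scipy, OpenCV 4.12 (cv2) and the standard library are available. Lean on these libraries where they do the work, as an engineer would, in place of code of your own. Each camera call takes 0.05 s, during which the arm holds its last target.

## Working session

There is one attempt and no reset: what is moved stays moved. The work goes in short steps, Python scripts to look and compute and a tool call to move; the robot and the scene stay as the last step left them, time stands still between calls to the robot, and variables do not carry over. Pictures are saved under pics/ and viewed, and the job is handed in when it is done.

Besides the shell and the picture viewer there is one more tool, called in YAML: its name, and indented under it one key for each argument. send_rows: Moves the arm, as the interface text tells. Its arguments: {"type":"object","properties":{"motion":{"type":"array","items":{"type":"object","properties":{"hand":{"type":"number"},"slide":{"type":"array","items":{"type":"number"}},"spin":{"type":"number"}}}},"grip_force":{"type":"number"}},"required":["motion"]}

```bash
mkdir -p pics; ls; cat > h.py <<'E'
import numpy as np, cv2
from cell import observe, vision, job
from scipy.spatial.transform import Rotation as R
def snap(n,fn):
    p=vision.read_camera(n); cv2.imwrite('pics/'+fn,p['pixels']); return p
def pts(p,uv,T=None):
    K=np.array([[p['fx'],0,p['cx']],[0,p['fy'],p['cy']],[0,0,1]])
    uv=np.array(uv,float).reshape(-1,2)
    n=cv2.undistortPoints(uv.reshape(-1,1,2),K,np.array(p['distortion'],float)).reshape(-1,2)
    z=np.array([p['range_z'][int(round(v)),int(round(u))] for u,v in uv])
    c=np.c_[n*z[:,None],z,np.ones(len(z))]
    T=p['world_from_camera'] if T is None else T
    return (c@np.array(T).T)[:,:3]
E
python3 - <<'E'
from h import *
o=observe(); print(o)
for n in ('top','scene'):
    p=snap(n,n+'1.png')
    for t in ('switchbox','cover_press','cover','cup','jar','stamp'):
        r=vision.search_frame(p,t)
        for d in r[:2]: print(n,t,round(d['conf'],2),np.round(d['uv']),pts(p,d['uv']).round(4))
print(observe()['time'])
E
```

```text
pics
{'time': 0.0, 'qpos': array([ 1.17796689e+00,  3.42716401e-01,  1.52502865e+00,  1.81082330e-05,
        1.27535904e+00, -1.46019258e-01]), 'qvel': array([-1.71339176e-05,  3.65610251e-05, -5.93721157e-04, -8.51579082e-04,
       -2.15755805e-03, -4.44012278e-04]), 'joint_efforts': array([-2.13531515e-03, -4.31246924e+01, -2.44223052e+01,  7.17605883e-02,
        5.56988013e-02, -9.17575017e-05]), 'tool_pos': array([0.12807062, 0.5086719 , 0.19014421]), 'tool_rot': array([-1.72827157,  1.5692848 , -1.97508704]), 'contact_force': array([-0.80775982,  0.07865922, -0.22424008]), 'torque': array([ 0.02231454, -0.06375505, -0.0217585 ]), 'opening': 0.09196860150229363}
top switchbox 0.98 [345. 246.] [[ 0.5176 -0.0555  0.0793]]
top cover_press 0.63 [345. 246.] [[ 0.5177 -0.0562  0.0792]]
top cover 0.61 [345. 243.] [[ 0.5253 -0.0558  0.0797]]
top cup 0.8 [464. 216.] [[ 0.611  -0.3529  0.0043]]
top jar 0.7 [177. 288.] [[0.4113 0.3246 0.0955]]
top stamp 0.82 [444. 300.] [[ 0.4029 -0.2975  0.0226]]
scene switchbox 0.89 [305. 239.] [[ 0.5442 -0.0484  0.075 ]]
scene cover_press 0.69 [309. 233.] [[ 0.5257 -0.0477  0.0789]]
scene cover 0.72 [306. 234.] [[ 0.5315 -0.0521  0.0761]]
scene cup 0.68 [192. 211.] [[ 0.582  -0.3662  0.0171]]
scene jar 0.7 [482. 273.] [[0.4421 0.3334 0.0975]]
scene jar 0.42 [189. 208.] [[ 0.5859 -0.3679  0.0338]]
scene stamp 0.94 [254. 173.] [[ 0.4016 -0.2965  0.0263]]
0.7
```

View pics/top1.png

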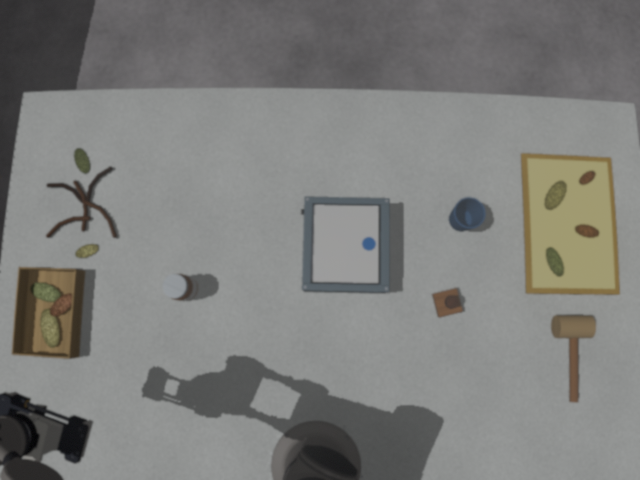

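View pics/scene1.png

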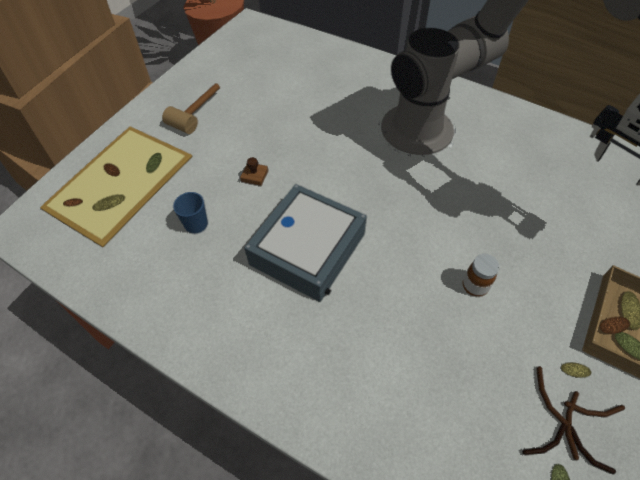

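The top view shows the box centred at about (345,245). The blue spot is at (369,244), towards world -y, so the hinge is on the world +y side and yaw is about 0. Next I'll fit the box pose.

```bash
python3 - <<'E'
from h import *
for n in ('top','scene'):
    p=vision.read_camera(n)
    v,u=np.mgrid[0:480,0:640]; uv=np.c_[u.ravel(),v.ravel()]
    P=pts(p,uv)
    m=(P[:,2]>0.068)&(P[:,2]<0.09)&(abs(P[:,0]-.52)<.2)&(abs(P[:,1]+.055)<.2)
    r=cv2.minAreaRect(P[m][:,:2].astype(np.float32)*1000); print(n,m.sum(),r,np.median(P[m][:,2]))
    hsv=cv2.cvtColor(p['pixels'],cv2.COLOR_BGR2HSV).reshape(-1,3).astype(int)
    b=(hsv[:,0]>100)&(hsv[:,0]<125)&(hsv[:,1]>130)&m
    print('blue',b.sum(),P[b].mean(0))
    w=(hsv[:,1]<40)&(hsv[:,2]>110)&m
    c=cv2.minAreaRect(P[w][:,:2].astype(np.float32)*1000);print('white',w.sum(),c)
    o=P[(abs(P[:,0]-.52)<.2)&(abs(P[:,1]+.055)<.2)&(P[:,2]<.02)];print('table z',np.median(o[:,2]))
E
```

```text
top 7832 ((526.1437377929688, -57.169349670410156), (221.83547973632812, 200.81227111816406), 0.22620448470115662) 0.07850505109022632
blue 73 [ 0.52660211 -0.10951441  0.07961144]
white 5060 ((526.552001953125, -57.094505310058594), (221.01834106445312, 200.665771484375), 0.22620448470115662)
table z 0.0005551309508033953
scene 6846 ((524.0902709960938, -54.723602294921875), (201.27894592285156, 222.57518005371094), 89.91964721679688) 0.0777898477156338
blue 92 [ 0.52347138 -0.10833091  0.07864233]
white 4064 ((520.2408447265625, -57.56251525878906), (197.6834716796875, 214.53268432617188), 89.3395767211914)
table z 0.0005945538393706817
```

```bash
cat >> h.py <<'E'
def rel(target,yjaw=None):
    o=observe(); r=R.from_euler('xyz',o['tool_rot']); M=r.as_matrix()
    d=np.array(target)-o['tool_pos']
    print('t',round(o['time'],2),'pos',o['tool_pos'].round(4),'F',np.round(o['contact_force'],1),'open',round(o['opening'],3))
    print('tool delta mm',(M.T@d*1000).round(1)); print(M.round(3))
E
python3 -c "
from h import *
rel([.525,-.109,.2])"
```

```text
t 0.8 pos [0.1282 0.5091 0.1908] F [-0.4  0.2 -0.5] open 0.092
tool delta mm [  -9.2 -502.5  535.7]
[[ 0.     0.244  0.97 ]
 [ 0.     0.97  -0.244]
 [-1.     0.     0.   ]]
```

send_rows:
  motion:
    - {"hand": -1, "slide": [-5, -31, 34], "spin": 0.147}
    - {"hand": -1, "slide": [-5, -26, 38], "spin": 0.147}
    - {"hand": -1, "slide": [0, -20, 41], "spin": 0.147}
    - {"hand": -1, "slide": [0, -14, 44], "spin": 0.147}
    - {"hand": -1, "slide": [0, -7, 45], "spin": 0.147}
    - {"hand": -1, "slide": [0, -1, 46], "spin": 0.147}
    - {"hand": -1, "slide": [0, 6, 46], "spin": 0.147}
    - {"hand": -1, "slide": [0, 13, 44], "spin": 0.147}
  grip_force: 10

```text
time: 1.6
tool_pos: [0.329, 0.1923, 0.201]
tool_rot: [2.17, 1.566, 0.726]
contact_force: [0.8, 1.3, -0.3]
opening: 0.0325
```

```bash
python3 -c "
from h import *
rel([.525,-.109,.2])"
```

```text
t 1.6 pos [0.329  0.1923 0.201 ] F [ 0.8  1.3 -0.3] open 0.033
tool delta mm [  0.7 156.6 323.6]
[[ 0.004  0.992  0.126]
 [ 0.003  0.126 -0.992]
 [-1.     0.004 -0.003]]
```

send_rows:
  motion:
    - {"hand": -1, "slide": [0, 22, 45], "spin": 0.06}
    - {"hand": -1, "slide": [0, 22, 45], "spin": 0.05}
    - {"hand": -1, "slide": [0, 19, 46], "spin": 0.016}
    - {"hand": -1, "slide": [0, 18, 46], "spin": 0}
    - {"hand": -1, "slide": [0, 18, 46], "spin": 0}
    - {"hand": -1, "slide": [0, 18, 46], "spin": 0}
    - {"hand": -1, "slide": [0, 18, 40], "spin": 0}

```text
time: 2.3
tool_pos: [0.4711, -0.1226, 0.2027]
tool_rot: [1.941, 1.559, 0.358]
contact_force: [0.3, 1.3, 0.6]
opening: 0.0004
```

```bash
python3 -c "
from h import *
rel([.525,-.109,.1])"
```

```text
t 2.3 pos [ 0.4711 -0.1226  0.2027] F [0.3 1.3 0.6] open 0.0
tool delta mm [103.3  52.6 -13.8]
[[ 0.011  1.    -0.012]
 [ 0.004 -0.012 -1.   ]
 [-1.     0.011 -0.004]]
```

send_rows:
  motion:
    - {"hand": -1, "slide": [20, 20, -6], "spin": -0.01}
    - {"hand": -1, "slide": [30, 20, -5], "spin": 0}
    - {"hand": -1, "slide": [30, 12, -3], "spin": 0}
    - {"hand": -1, "slide": [15, 4, 0], "spin": 0}
    - {"hand": -1, "slide": [5, 0, 0], "spin": 0}

```text
time: 2.8
tool_pos: [0.534, -0.118, 0.1009]
tool_rot: [1.581, 1.554, -0.002]
contact_force: [0.1, 0.3, 0.1]
opening: 0.0008
```

```bash
python3 -c "
from h import *
rel([.525,-.109,.085])"
```

```text
t 2.8 pos [ 0.534  -0.118   0.1009] F [0.1 0.3 0.1] open 0.001
tool delta mm [15.7 -9.4 -8.9]
[[ 0.017  1.    -0.013]
 [-0.    -0.013 -1.   ]
 [-1.     0.017 -0.   ]]
```

send_rows:
  motion:
    - {"hand": -1, "slide": [7, -6, -6], "spin": -0.005}
    - {"hand": -1, "slide": [5, -3, -3], "spin": 0}
    - {"hand": -1, "slide": [2, 0, 0], "spin": 0}
    - {"hand": -1, "slide": [0, 0, 0], "spin": 0}

```text
time: 3.2
tool_pos: [0.524, -0.1078, 0.0871]
tool_rot: [1.559, 1.553, -0.019]
contact_force: [0.7, -0.5, -0.1]
opening: 0.0007
```

```bash
python3 -c "
from h import *
rel([.525,-.109,.078])"
```

```text
t 3.2 pos [ 0.524  -0.1078  0.0871] F [ 0.7 -0.5 -0.1] open 0.001
tool delta mm [9.1 0.8 1.1]
[[ 0.017  1.    -0.007]
 [-0.    -0.007 -1.   ]
 [-1.     0.017  0.   ]]
```

Good. Now I'll press slowly at 2 mm per row, down to about 0.071 first.

send_rows:
  motion:
    - {"hand": -1, "slide": [3, 0, 0], "spin": 0}
    - {"hand": -1, "slide": [3, 0, 0], "spin": 0}
    - {"hand": -1, "slide": [3, 0, 0], "spin": 0}
    - {"hand": -1, "slide": [2, 0, 0], "spin": 0}
    - {"hand": -1, "slide": [2, 0, 0], "spin": 0}
    - {"hand": -1, "slide": [2, 0, 0], "spin": 0}

```text
time: 3.8
tool_pos: [0.5256, -0.1086, 0.073]
tool_rot: [1.488, 1.549, -0.09]
contact_force: [-0.3, -1.1, 0.2]
opening: 0.0004
```

send_rows:
  motion:
    - {"hand": -1, "slide": [2, 0, 0], "spin": 0}

```text
time: 3.9
tool_pos: [0.5257, -0.1086, 0.0707]
tool_rot: [1.489, 1.549, -0.089]
contact_force: [0.2, 0.2, -0.2]
opening: 0.0007
```

```bash
python3 -c "
from h import *
rel([.525,-.109,.068])
p=snap('scene','s2.png')"
```

```text
t 3.9 pos [ 0.5257 -0.1086  0.0707] F [ 0.2  0.2 -0.2] open 0.001
tool delta mm [ 2.7 -0.7  0.4]
[[ 0.021  1.    -0.007]
 [-0.002 -0.007 -1.   ]
 [-1.     0.021  0.002]]
```

View pics/s2.png

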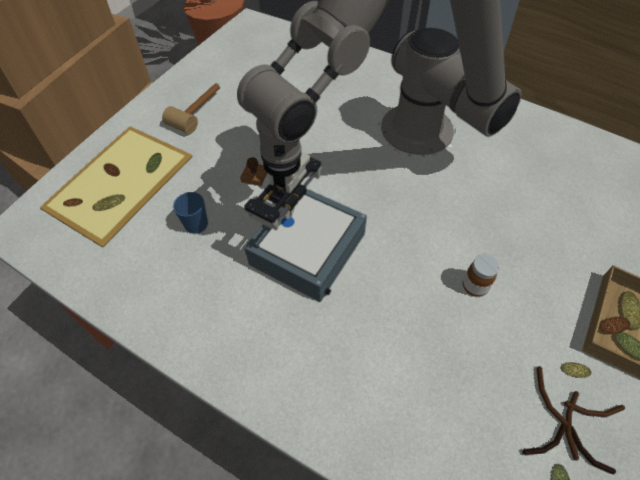

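```bash
python3 -c "
from h import *
a=cv2.imread('pics/s2.png')[130:310,200:400]; cv2.imwrite('pics/s2z.png',cv2.resize(a,(800,720),interpolation=3)[:600])
p=snap('wrist','w2.png')
print(p['T_tool_cam'])
for t in ('cover_press',):
  for d in vision.search_frame(p,t): print(d)
"
```

```text
[[ 3.38463597e-04 -3.04345820e-01  9.52561550e-01 -1.92646169e-01]
 [ 9.99999549e-01  9.48643356e-04 -5.22252906e-05  5.26446921e-04]
 [-8.87746637e-04  9.52561138e-01  3.04346004e-01 -8.21986220e-02]
 [ 0.00000000e+00  0.00000000e+00  0.00000000e+00  1.00000000e+00]]
{'uv': [323.3, 155.4], 'conf': 0.83}
```

View pics/s2z.png

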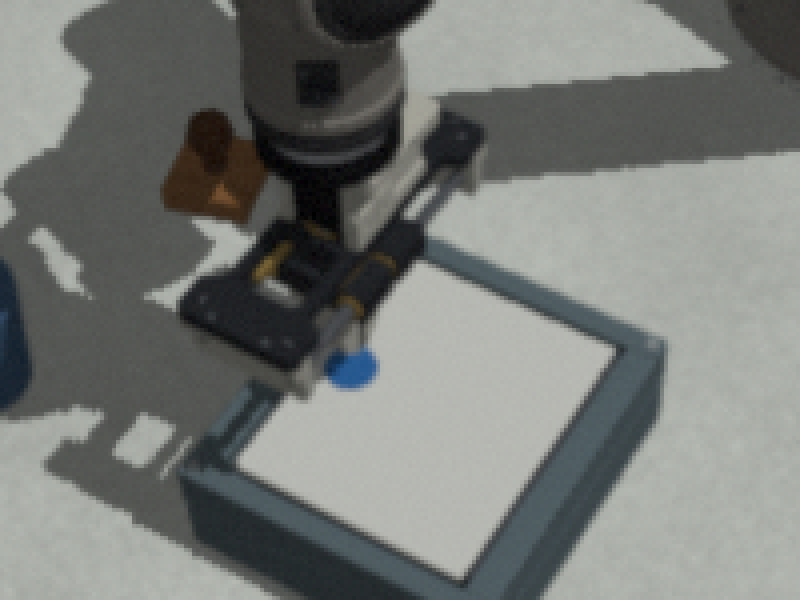

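View pics/w2.png

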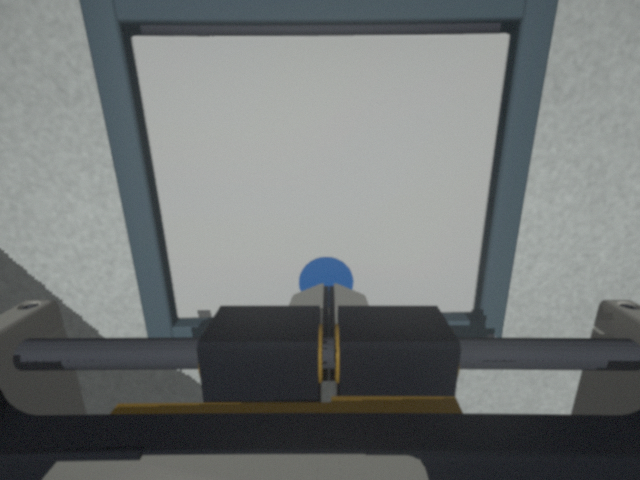

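The wrist view shows the blue spot at (327,280) with the finger tips just below it at (327,290). There is no contact force. I'll check with depth in the tool frame.

```bash
python3 -c "
from h import *
o=observe();p=vision.read_camera('wrist')
M=np.eye(4);M[:3,:3]=R.from_euler('xyz',o['tool_rot']).as_matrix();M[:3,3]=o['tool_pos']
T=p['T_tool_cam']
for uv in [(320,40),(320,155),(327,240),(327,268),(327,275),(305,275),(345,275),(310,297),(345,297),(327,297),(240,310),(415,310),(110,155),(90,60)]:
  print(uv,pts(p,uv,T).round(4)[0],pts(p,uv,M@T).round(4)[0])
hsv=cv2.cvtColor(p['pixels'],cv2.COLOR_BGR2HSV).reshape(-1,3).astype(int)
v,u=np.mgrid[0:480,0:640]; uv=np.c_[u.ravel(),v.ravel()]
b=(hsv[:,0]>100)&(hsv[:,0]<125)&(hsv[:,1]>150)
q=pts(p,uv[b],M@T);print(b.sum(),q.min(0),q.max(0))
print(o['contact_force'])
"
```

```text
(320, 40) [-0.0067 -0.0036 -0.1234] [0.5228 0.0149 0.0773]
(320, 155) [-0.0059 -0.0039 -0.0707] [ 0.522  -0.0379  0.0765]
(327, 240) [-0.0065 -0.0003 -0.0241] [ 0.5253 -0.0844  0.0773]
(327, 268) [-0.0065 -0.0003 -0.0071] [ 0.5252 -0.1014  0.0773]
(327, 275) [-0.0067 -0.0003 -0.0028] [ 0.5252 -0.1058  0.0775]
(305, 275) [-0.0075 -0.0131 -0.0031] [ 0.5124 -0.1053  0.0781]
(345, 275) [-0.0065  0.0102 -0.0027] [ 0.5357 -0.1059  0.0776]
(310, 297) [-0.0499 -0.0079 -0.0103] [ 0.5167 -0.0981  0.1205]
(345, 297) [-0.0494  0.0082 -0.0101] [ 0.5328 -0.0984  0.1203]
(327, 297) [-0.0476 -0.0001 -0.0092] [ 0.5245 -0.0993  0.1183]
(240, 310) [-0.1087 -0.0235 -0.0361] [ 0.5001 -0.0721  0.1789]
(415, 310) [-0.1078  0.0243 -0.0356] [ 0.5479 -0.0729  0.1791]
(110, 155) [ 0.0687 -0.1589 -0.0654] [ 0.3687 -0.0421 -0.0013]
(90, 60) [ 0.0693 -0.1602 -0.1273] [ 0.3679  0.0197 -0.0021]
502 [ 0.50984128 -0.1138058   0.07577864] [ 0.58328393 -0.0260217   0.26327795]
[ 0.90137706  0.19134227 -0.05712872]
```

```bash
python3 -c "
from h import *
o=observe();p=vision.read_camera('wrist')
M=np.eye(4);M[:3,:3]=R.from_euler('xyz',o['tool_rot']).as_matrix();M[:3,3]=o['tool_pos']
T=p['T_tool_cam']
print(p['fx'],p['fy'],p['cx'],p['cy'],p['distortion'])
for c in (300,313,345,360):
  for r in range(280,312,3):
    print((c,r),pts(p,(c,r),T).round(4)[0])
a=p['pixels'][240:330,270:390];cv2.imwrite('pics/w3.png',cv2.resize(a,(800,600),interpolation=cv2.INTER_NEAREST))
p=vision.read_camera('scene')
v,u=np.mgrid[150:250,220:340]; uv=np.c_[u.ravel(),v.ravel()];P=pts(p,uv)
m=(abs(P[:,0]-.5257)<.035)&(abs(P[:,1]+.1086)<.02)&(P[:,2]>.085)
for z in np.arange(.08,.2,.005):
  k=m&(P[:,2]>=z)&(P[:,2]<z+.005)
  if k.any(): print(round(z,3),k.sum(),P[k].min(0).round(4),P[k].max(0).round(4),uv[k].mean(0))
"
```

```text
345.04652668504417 345.04652668504417 328.3976493609269 242.34815472407251 [0.01996949 0.         0.         0.         0.        ]
(300, 280) [-0.0066 -0.0161  0.0005]
(300, 283) [-0.0059 -0.0162  0.0027]
(300, 286) [-0.0077 -0.0161  0.0037]
(300, 289) [-0.0059 -0.0163  0.0065]
(300, 292) [-0.0454 -0.0128 -0.0107]
(300, 295) [-0.0483 -0.0126 -0.0105]
(300, 298) [-0.0511 -0.0123 -0.0104]
(300, 301) [-0.0545 -0.0121 -0.0107]
(300, 304) [-0.0555 -0.012  -0.0098]
(300, 307) [-0.1058 -0.0074 -0.0354]
(300, 310) [-0.1074 -0.0073 -0.0353]
(313, 280) [-0.0074 -0.0085  0.0001]
(313, 283) [-0.0076 -0.0085  0.0019]
(313, 286) [-0.006  -0.0086  0.0046]
(313, 289) [-0.0413 -0.0069 -0.0103]
(313, 292) [-0.0447 -0.0067 -0.0103]
(313, 295) [-0.0486 -0.0066 -0.0107]
(313, 298) [-0.0508 -0.0065 -0.0103]
(313, 301) [-0.0546 -0.0063 -0.0107]
(313, 304) [-0.0567 -0.0062 -0.0104]
(313, 307) [-0.1072 -0.0037 -0.0361]
(313, 310) [-0.109  -0.0036 -0.0362]
(345, 280) [-0.006   0.0103  0.0007]
(345, 283) [-0.0058  0.0103  0.0027]
(345, 286) [-0.0061  0.0104  0.0045]
(345, 289) [-0.042   0.0085 -0.0106]
(345, 
[... 1260 characters left out ...]
.5438 -0.094   0.1433] [284.  211.5]
0.145 4 [ 0.5431 -0.108   0.1455] [ 0.5444 -0.1035  0.1496] [281.  209.5]
0.165 2 [ 0.5538 -0.0998  0.1689] [ 0.5546 -0.0941  0.17  ] [281.  208.5]
0.17 7 [ 0.5534 -0.117   0.171 ] [ 0.5551 -0.0919  0.1741] [277.42857143 206.        ]
0.175 12 [ 0.5529 -0.1278  0.1756] [ 0.5551 -0.0888  0.1796] [275.08333333 203.41666667]
0.18 16 [ 0.5531 -0.1269  0.1804] [ 0.5556 -0.0899  0.1849] [275.75 202.5 ]
0.185 11 [ 0.5532 -0.1279  0.1852] [ 0.5559 -0.1077  0.1899] [272.45454545 199.81818182]
0.19 27 [ 0.539  -0.1258  0.19  ] [ 0.5562 -0.0998  0.1948] [274.7037037  197.85185185]
0.195 61 [ 0.5406 -0.1233  0.1951] [ 0.5599 -0.0976  0.1999] [276.        195.7704918]
```

View pics/w3.png

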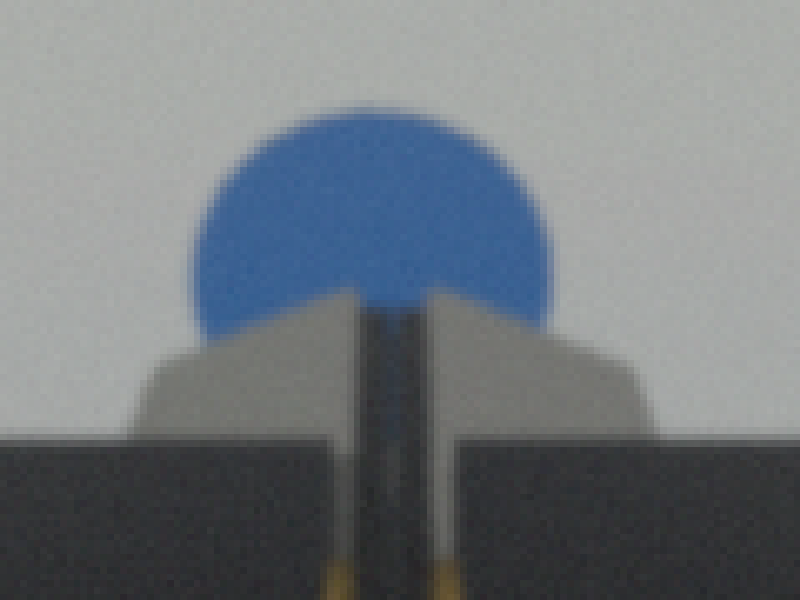

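The tip's visible end is about 38–40 mm short of the stated TCP: depth puts it at z≈0.107 while the pose says 0.071. Both cameras and the zero force agree. I'll use the measured tip and find the exact offset by contact.

send_rows:
  motion:
    - {"hand": -1, "slide": [5, 0, 0], "spin": 0}
    - {"hand": -1, "slide": [5, 0, 0], "spin": 0}
    - {"hand": -1, "slide": [4, 0, 0], "spin": 0}
    - {"hand": -1, "slide": [3, 0, 0], "spin": 0}
    - {"hand": -1, "slide": [2, 0, 0], "spin": 0}
    - {"hand": -1, "slide": [2, 0, 0], "spin": 0}

```text
time: 4.8
tool_pos: [0.5263, -0.1086, 0.0483]
tool_rot: [1.485, 1.549, -0.093]
contact_force: [0.3, -0.2, 0.1]
opening: 0.0007
```

send_rows:
  motion:
    - {"hand": -1, "slide": [2, 0, 0], "spin": 0}
    - {"hand": -1, "slide": [2, 0, 0], "spin": 0}

```text
time: 5.0
tool_pos: [0.5264, -0.1087, 0.044]
tool_rot: [1.483, 1.549, -0.095]
contact_force: [0.3, -0.7, -0.2]
opening: 0.0004
```

send_rows:
  motion:
    - {"hand": -1, "slide": [2, 0, 0], "spin": 0}

```text
time: 5.1
tool_pos: [0.5265, -0.1087, 0.0419]
tool_rot: [1.482, 1.549, -0.096]
contact_force: [-1.3, -0.4, 3.4]
opening: 0.0005
```

send_rows:
  motion:
    - {"hand": -1, "slide": [2, 0, 0], "spin": 0}
    - {"hand": -1, "slide": [2, 0, 0], "spin": 0}
    - {"hand": -1, "slide": [2, 0, 0], "spin": 0}

```text
time: 5.4
tool_pos: [0.5266, -0.1089, 0.036]
tool_rot: [1.465, 1.548, -0.112]
contact_force: [-1.2, -0.4, 3.1]
opening: 0.0003
```

send_rows:
  motion:
    - {"hand": -1, "slide": [2, 0, 0], "spin": 0}

```text
time: 5.5
tool_pos: [0.5266, -0.1088, 0.034]
tool_rot: [1.467, 1.548, -0.111]
contact_force: [-2.8, -0.2, 2.7]
opening: 0.0007
```

send_rows:
  motion:
    - {"hand": -1, "slide": [1.5, 0, 0], "spin": 0}

```text
time: 5.6
tool_pos: [0.5266, -0.1088, 0.0325]
tool_rot: [1.466, 1.548, -0.112]
contact_force: [-2.7, 0.8, 14.0]
opening: 0.0005
```

Stop reached. Now I'll release straight up, clear of the cover.

send_rows:
  motion:
    - {"hand": -1, "slide": [-30, 0, 0], "spin": 0}
    - {"hand": -1, "slide": [-50, 0, 0], "spin": 0}
    - {"hand": -1, "slide": [-50, 0, 0], "spin": 0}
    - {"hand": -1, "slide": [-50, 0, 0], "spin": 0}
    - {"hand": -1, "slide": [-30, 0, 0], "spin": 0}
    - {"hand": -1, "slide": [0, -15, 0], "spin": 0}
    - {"hand": -1, "slide": [0, -15, 0], "spin": 0}
    - {"hand": -1, "slide": [0, -10, 0], "spin": 0}

```text
time: 6.4
tool_pos: [0.4826, -0.108, 0.2474]
tool_rot: [1.495, 1.547, -0.082]
contact_force: [0.2, -0.7, 0.7]
opening: 0.0007
```

send_rows:
  motion:
    - {"hand": -1, "slide": [0, 0, 0], "spin": 0}
    - {"hand": -1, "slide": [0, 0, 0], "spin": 0}
    - {"hand": -1, "slide": [0, 0, 0], "spin": 0}
    - {"hand": -1, "slide": [0, 0, 0], "spin": 0}
    - {"hand": -1, "slide": [0, 0, 0], "spin": 0}
    - {"hand": -1, "slide": [0, 0, 0], "spin": 0}
    - {"hand": -1, "slide": [0, 0, 0], "spin": 0}
    - {"hand": -1, "slide": [0, 0, 0], "spin": 0}

```text
time: 7.2
tool_pos: [0.4832, -0.1079, 0.2453]
tool_rot: [1.556, 1.55, -0.022]
contact_force: [0.5, 0.8, -0.2]
opening: 0.0005
```

```bash
python3 -c "
from h import *
rel([.473,-.106,.12])
for n in ('scene','wrist'):
  p=snap(n,n+'4.png')
  o=observe();M=np.eye(4);M[:3,:3]=R.from_euler('xyz',o['tool_rot']).as_matrix();M[:3,3]=o['tool_pos']
  T=M@p['T_tool_cam'] if n=='wrist' else None
  for t in ('rocker_green','rocker'):
    for d in vision.search_frame(p,t)[:2]: print(n,t,d,pts(p,d['uv'],T).round(4))
  hsv=cv2.cvtColor(p['pixels'],cv2.COLOR_BGR2HSV)
  g=((hsv[...,0]>40)&(hsv[...,0]<85)&(hsv[...,1]>110)&(hsv[...,2]>50))
  v,u=np.nonzero(g)
  if len(u): 
    q=pts(p,np.c_[u,v],T);k=(np.abs(q[:,:2]-[.473,-.1])<.05).all(1);print(n,k.sum(),q[k].mean(0),np.c_[u,v][k].mean(0))
"
```

```text
t 7.2 pos [ 0.4832 -0.1079  0.2453] F [ 0.5  0.8 -0.2] open 0.001
tool delta mm [125.1 -12.8  -1.9]
[[ 0.021  1.    -0.007]
 [-0.    -0.007 -1.   ]
 [-1.     0.021  0.   ]]
scene rocker_green {'uv': [295.1, 210.8], 'conf': 0.58} [[ 0.469  -0.1235  0.048 ]]
scene rocker {'uv': [307.1, 236.6], 'conf': 0.19} [[ 0.5866 -0.0117  0.1663]]
scene 2 [ 0.47365503 -0.10974054  0.06335675] [298.5 210.5]
wrist rocker_green {'uv': [314.7, 190.1], 'conf': 0.68} [[ 0.4725 -0.0871  0.0555]]
wrist rocker {'uv': [316.1, 190.6], 'conf': 0.96} [[ 0.4741 -0.0878  0.0546]]
wrist 156 [ 0.47232442 -0.10584253  0.05940207] [314.76282051 207.46794872]
```

View pics/scene4.png

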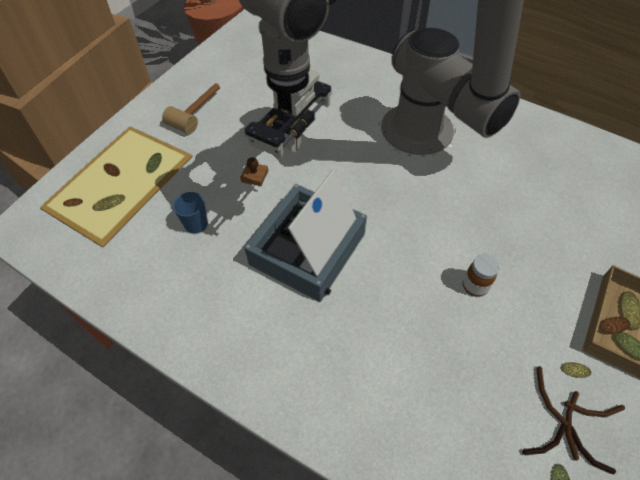

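View pics/wrist4.png

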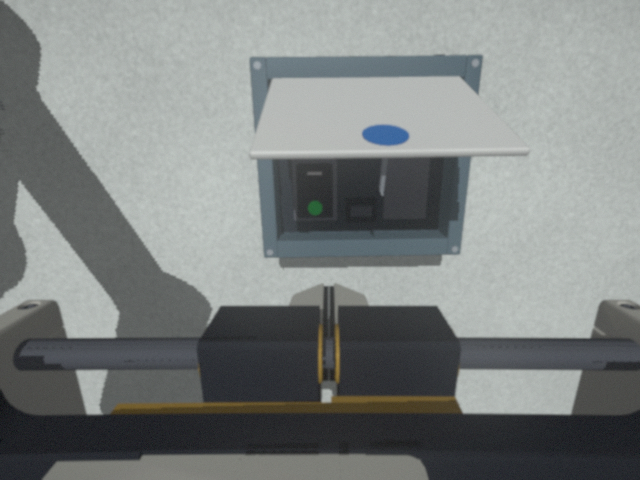

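The cover is open, and the green dot sits at wrist pixel (315,207), world (0.472,-0.106,0.059), which matches the expected 60 mm height. I'll descend to just above it.

send_rows:
  motion:
    - {"hand": -1, "slide": [35, -7, 0], "spin": 0}
    - {"hand": -1, "slide": [45, 0, 0], "spin": 0}
    - {"hand": -1, "slide": [40, 0, 0], "spin": 0}
    - {"hand": -1, "slide": [30, 0, 0], "spin": 0}
    - {"hand": -1, "slide": [15, 0, 0], "spin": 0}
    - {"hand": -1, "slide": [5, 0, 0], "spin": 0}

```text
time: 8.1
tool_pos: [0.4824, -0.1091, 0.0724]
tool_rot: [1.45, 1.542, -0.128]
contact_force: [0.0, 0.1, -0.2]
opening: 0.0005
```

```bash
python3 -c "
from h import *
rel([.473,-.108,.026])"
```

```text
t 8.1 pos [ 0.4824 -0.1091  0.0724] F [ 0.   0.1 -0.2] open 0.001
tool delta mm [ 46.2 -10.7  -1.2]
[[ 0.029  1.    -0.007]
 [-0.004 -0.007 -1.   ]
 [-1.     0.029  0.004]]
```

send_rows:
  motion:
    - {"hand": -1, "slide": [15, -6, -1], "spin": 0}
    - {"hand": -1, "slide": [12, -4, 0], "spin": 0}
    - {"hand": -1, "slide": [8, -1, 0], "spin": 0}
    - {"hand": -1, "slide": [3, 0, 0], "spin": 0}
    - {"hand": -1, "slide": [2, 0, 0], "spin": 0}

```text
time: 8.6
tool_pos: [0.4749, -0.1092, 0.033]
tool_rot: [1.414, 1.537, -0.164]
contact_force: [0.7, 0.2, 0.8]
opening: 0.0004
```

send_rows:
  motion:
    - {"hand": -1, "slide": [2, 0, 0], "spin": 0}

```text
time: 8.7
tool_pos: [0.4756, -0.1094, 0.0315]
tool_rot: [1.406, 1.535, -0.172]
contact_force: [0.6, 0.1, -0.3]
opening: 0.0004
```

send_rows:
  motion:
    - {"hand": -1, "slide": [3, -1, 0], "spin": 0}
    - {"hand": -1, "slide": [2, 0, 0], "spin": 0}
    - {"hand": -1, "slide": [2, 0, 0], "spin": 0}

```text
time: 9.0
tool_pos: [0.4759, -0.1099, 0.0251]
tool_rot: [1.385, 1.533, -0.193]
contact_force: [-0.8, -1.4, 3.8]
opening: 0.0005
```

send_rows:
  motion:
    - {"hand": -1, "slide": [2, 0, 0], "spin": 0}
    - {"hand": -1, "slide": [2, 0, 0], "spin": 0}

```text
time: 9.2
tool_pos: [0.4764, -0.1106, 0.0214]
tool_rot: [1.362, 1.532, -0.215]
contact_force: [-0.9, -1.2, 3.0]
opening: 0.0002
```

send_rows:
  motion:
    - {"hand": -1, "slide": [2, 0, 0], "spin": 0}

```text
time: 9.3
tool_pos: [0.4766, -0.111, 0.0196]
tool_rot: [1.345, 1.531, -0.232]
contact_force: [-3.2, -3.6, 7.7]
opening: 0.0002
```

send_rows:
  motion:
    - {"hand": -1, "slide": [1.5, 0, 0], "spin": 0}

```text
time: 9.4
tool_pos: [0.4766, -0.1114, 0.0182]
tool_rot: [1.331, 1.531, -0.246]
contact_force: [-3.0, -2.4, 5.4]
opening: 0.0004
```

send_rows:
  motion:
    - {"hand": -1, "slide": [1.5, 0, 0], "spin": 0}

```text
time: 9.5
tool_pos: [0.4767, -0.1117, 0.0173]
tool_rot: [1.322, 1.531, -0.255]
contact_force: [-5.2, 0.2, 20.1]
opening: 0.0005
```

Stop felt at 20 N. I'll lift off and check.

send_rows:
  motion:
    - {"hand": -1, "slide": [-20, 0, 0], "spin": 0}
    - {"hand": -1, "slide": [-45, 0, 0], "spin": 0}
    - {"hand": -1, "slide": [-50, 0, 0], "spin": 0}
    - {"hand": -1, "slide": [-50, 0, 0], "spin": 0}
    - {"hand": -1, "slide": [-50, 0, 0], "spin": 0}
    - {"hand": -1, "slide": [-20, 0, 0], "spin": 0}
    - {"hand": -1, "slide": [0, 0, 0], "spin": 0}

```text
time: 10.2
tool_pos: [0.4666, -0.1078, 0.2575]
tool_rot: [1.423, 1.536, -0.154]
contact_force: [0.4, 0.3, -0.5]
opening: 0.0004
```

```bash
python3 -c "
from h import *
rel([.525,.02,.26])
n='wrist'
p=snap(n,n+'5.png')
o=observe();M=np.eye(4);M[:3,:3]=R.from_euler('xyz',o['tool_rot']).as_matrix();M[:3,3]=o['tool_pos']
T=M@p['T_tool_cam']
hsv=cv2.cvtColor(p['pixels'],cv2.COLOR_BGR2HSV)
g=((hsv[...,0]>40)&(hsv[...,0]<85)&(hsv[...,1]>110)&(hsv[...,2]>50))
v,u=np.nonzero(g); q=pts(p,np.c_[u,v],T);k=(np.abs(q[:,:2]-[.473,-.1])<.05).all(1);print(n,k.sum(),q[k].mean(0),np.c_[u,v][k].mean(0))
b=((hsv[...,0]>100)&(hsv[...,0]<125)&(hsv[...,1]>150)&(hsv[...,2]>90));v,u=np.nonzero(b);q=pts(p,np.c_[u,v],T);print('blue',np.median(q,0),np.median(np.c_[u,v],0))
"
```

```text
t 10.2 pos [ 0.4666 -0.1078  0.2575] F [ 0.4  0.3 -0.5] open 0.0
tool delta mm [  -1.2   57.6 -128.1]
[[ 0.035  0.999 -0.006]
 [-0.005 -0.006 -1.   ]
 [-0.999  0.035  0.005]]
wrist 123 [ 0.47138232 -0.10788622  0.050636  ] [326.72357724 205.23577236]
blue [ 0.52335248 -0.02750141  0.19168419] [405. 134.]
```

View pics/wrist5.png

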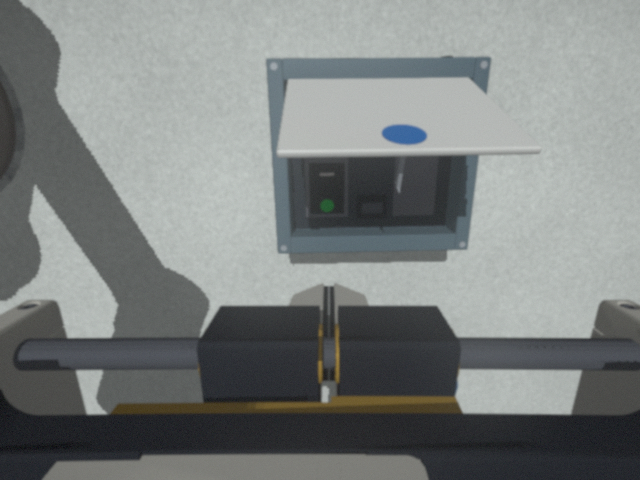

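The green dot dropped from 59 to 51 mm, so the rocker is on. The cover is still open, with blue at (0.523,-0.028,0.192) as the 1.15 rad geometry predicts. Now I'll go behind the cover.

send_rows:
  motion:
    - {"hand": -1, "slide": [0, 12, -30], "spin": 0}
    - {"hand": -1, "slide": [0, 16, -40], "spin": 0}
    - {"hand": -1, "slide": [0, 12, -35], "spin": 0}
    - {"hand": -1, "slide": [0, 8, -18], "spin": 0}
    - {"hand": -1, "slide": [0, 3, -3], "spin": 0}
    - {"hand": -1, "slide": [0, 0, 0], "spin": 0}

```text
time: 10.85
tool_pos: [0.5153, 0.0227, 0.2437]
tool_rot: [1.493, 1.558, -0.087]
contact_force: [0.1, -0.4, 0.8]
opening: 0.0008
```

```bash
python3 -c "
from h import *
rel([.525,.02,.165])
for th in [1.15,1,.85,.7,.55,.4,.3,.2,.1,.05,0,-.07]:
  r=.128; print(th, 'TCP y',round(.022-r*np.cos(th)+.006*np.sin(th)+.0105,4),'z',round(.072+r*np.sin(th)+.006*np.cos(th)-.0355,4))
"
```

```text
t 10.85 pos [0.5153 0.0227 0.2437] F [ 0.1 -0.4  0.8] open 0.001
tool delta mm [78.9  8.8  2.5]
[[ 0.013  1.    -0.009]
 [-0.001 -0.009 -1.   ]
 [-1.     0.013  0.001]]
1.15 TCP y -0.0143 z 0.1558
1 TCP y -0.0316 z 0.1475
0.85 TCP y -0.0475 z 0.1366
0.7 TCP y -0.0615 z 0.1235
0.55 TCP y -0.0735 z 0.1085
0.4 TCP y -0.0831 z 0.0919
0.3 TCP y -0.088 z 0.0801
0.2 TCP y -0.0918 z 0.0678
0.1 TCP y -0.0943 z 0.0552
0.05 TCP y -0.095 z 0.0489
0 TCP y -0.0955 z 0.0425
-0.07 TCP y -0.0956 z 0.0335
```

send_rows:
  motion:
    - {"hand": -1, "slide": [25, 4, 0], "spin": 0}
    - {"hand": -1, "slide": [30, 4, 0], "spin": 0}
    - {"hand": -1, "slide": [15, 2, 0], "spin": 0}
    - {"hand": -1, "slide": [5, 0, 0], "spin": 0}
    - {"hand": -1, "slide": [0, 0, 0], "spin": 0}

```text
time: 11.35
tool_pos: [0.5234, 0.0176, 0.1625]
tool_rot: [1.293, 1.564, -0.291]
contact_force: [0.1, -0.2, 0.3]
opening: 0.0004
```

```bash
python3 -c "
from h import *
rel([.525,-.0143,.155])
"
```

```text
t 11.35 pos [0.5234 0.0176 0.1625] F [ 0.1 -0.2  0.3] open 0.0
tool delta mm [ 7.6  1.9 31.9]
[[ 0.006  1.    -0.013]
 [-0.002 -0.013 -1.   ]
 [-1.     0.006  0.002]]
```

send_rows:
  motion:
    - {"hand": -1, "slide": [2, 0, 12], "spin": 0}
    - {"hand": -1, "slide": [2, 0, 10], "spin": 0}
    - {"hand": -1, "slide": [2, 0, 8], "spin": 0}
    - {"hand": -1, "slide": [2, 0, 8], "spin": 0}
    - {"hand": -1, "slide": [3, 0, 8], "spin": 0}

```text
time: 11.85
tool_pos: [0.5238, -0.0327, 0.1538]
tool_rot: [1.435, 1.56, -0.15]
contact_force: [-0.1, 1.4, 0.4]
opening: 0.0006
```

send_rows:
  motion:
    - {"hand": -1, "slide": [8, 0, 7], "spin": 0}
    - {"hand": -1, "slide": [8, 0, 7], "spin": 0}
    - {"hand": -1, "slide": [8, 0, 7], "spin": 0}
    - {"hand": -1, "slide": [8, 0, 6], "spin": 0}

```text
time: 12.25
tool_pos: [0.525, -0.0632, 0.1211]
tool_rot: [1.368, 1.555, -0.217]
contact_force: [-0.0, 0.3, 2.7]
opening: 0.0004
```

Tracking the arc with light contact. Next target is about (-0.088, 0.080).

send_rows:
  motion:
    - {"hand": -1, "slide": [8, 0, 6], "spin": 0}
    - {"hand": -1, "slide": [8, 0, 5], "spin": 0}
    - {"hand": -1, "slide": [8, 0, 5], "spin": 0}
    - {"hand": -1, "slide": [8, 0, 4], "spin": 0}
    - {"hand": -1, "slide": [8, 0, 4], "spin": 0}

```text
time: 12.75
tool_pos: [0.5251, -0.0894, 0.077]
tool_rot: [1.401, 1.556, -0.185]
contact_force: [1.0, 2.7, 2.6]
opening: 0.0006
```

send_rows:
  motion:
    - {"hand": -1, "slide": [7, 0, 3], "spin": 0}
    - {"hand": -1, "slide": [7, 0, 3], "spin": 0}
    - {"hand": -1, "slide": [6, 0, 3], "spin": 0}
    - {"hand": -1, "slide": [5, 0, 2], "spin": 0}

```text
time: 13.15
tool_pos: [0.5249, -0.0993, 0.05]
tool_rot: [1.637, 1.557, 0.052]
contact_force: [-8.1, 15.7, 38.5]
opening: 0.0004
```

send_rows:
  motion:
    - {"hand": -1, "slide": [3, 0, 2], "spin": 0}
    - {"hand": -1, "slide": [2, 0, 0], "spin": 0}

```text
time: 13.35
tool_pos: [0.525, -0.0991, 0.0485]
tool_rot: [1.831, 1.556, 0.246]
contact_force: [-5.9, -1.2, 13.1]
opening: 0.0005
```

Unexpected 38 N spike at 60 mm/s. I'll look before going on.

```bash
python3 -c "
from h import *
rel([.525,-.1,.0425])
p=snap('scene','s6.png')
a=p['pixels'][130:280,200:400]; cv2.imwrite('pics/s6z.png',cv2.resize(a,(800,600),interpolation=3))
p=snap('wrist','w6.png')
o=observe();M=np.eye(4);M[:3,:3]=R.from_euler('xyz',o['tool_rot']).as_matrix();M[:3,3]=o['tool_pos']
for c in (230,327,420):
 for uv in [(c,y) for y in range(30,290,30)]: print(uv,pts(p,uv,M@p['T_tool_cam']).round(4)[0])
"
```

```text
t 13.35 pos [ 0.525  -0.0991  0.0485] F [-5.9 -1.2 13.1] open 0.001
tool delta mm [ 6.  -0.1  1. ]
[[ 0.015  1.    -0.015]
 [ 0.004 -0.015 -1.   ]
 [-1.     0.015 -0.004]]
(230, 30) [0.486  0.0232 0.076 ]
(230, 60) [0.485  0.0121 0.0768]
(230, 90) [4.841e-01 3.000e-04 7.820e-02]
(230, 120) [ 0.4828 -0.0117  0.0778]
(230, 150) [ 0.4819 -0.0244  0.0795]
(230, 180) [ 0.4804 -0.0378  0.079 ]
(230, 210) [ 0.479  -0.0518  0.0791]
(230, 240) [ 0.4779 -0.0663  0.0802]
(230, 270) [ 0.4766 -0.0815  0.0811]
(327, 30) [0.5262 0.0231 0.0755]
(327, 60) [0.526  0.0115 0.0776]
(327, 90) [5.258e-01 1.000e-04 7.660e-02]
(327, 120) [ 0.5256 -0.0122  0.0777]
(327, 150) [ 0.5254 -0.025   0.0788]
(327, 180) [ 0.5252 -0.0385  0.0785]
(327, 210) [ 0.525  -0.0525  0.0793]
(327, 240) [ 0.5247 -0.0672  0.0802]
(327, 270) [ 0.5245 -0.0827  0.0807]
(420, 30) [0.5649 0.0224 0.076 ]
(420, 60) [0.5656 0.0112 0.0765]
(420, 90) [ 5.664e-01 -5.000e-04  7.660e-02]
(420, 120) [ 0.5672 -0.0128  0.077 ]
(420, 150) [ 0.5677 -0.0257  0.0783]
(420, 180) [ 0.5684 -0.0391  0.0794]
(420, 210) [ 0.569  -0.053   0.0806]
(420, 240) [ 0.5697 -0.0677  0.0814]
(420, 270) [ 0.5709 -0.0836  0.0807]
```

View pics/s6z.png

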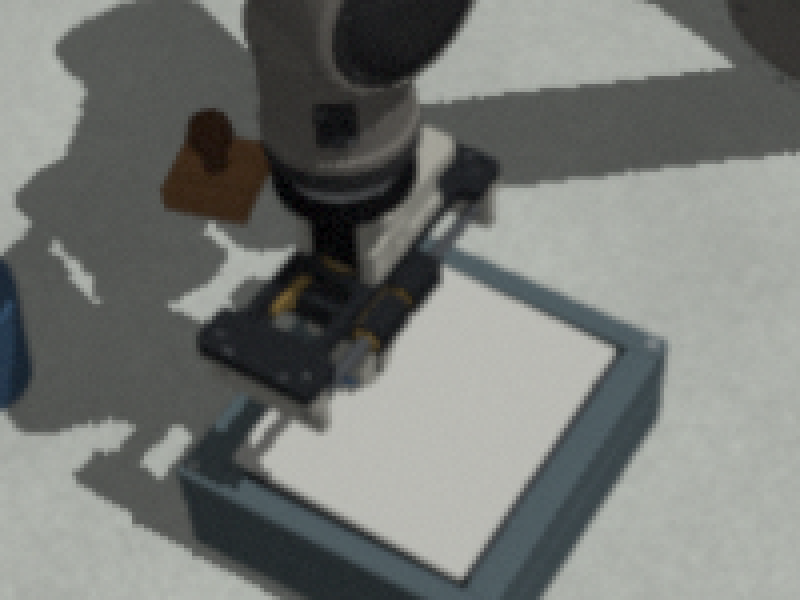

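View pics/w6.png

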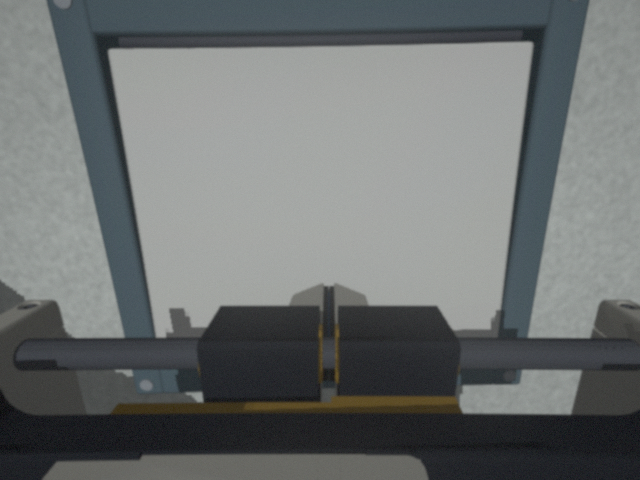

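The cover is at about 0.05 rad and nothing is jammed, so the load was speed-dependent. I'll continue at about 20 mm/s.

send_rows:
  motion:
    - {"hand": -1, "slide": [1.5, 0, 1], "spin": 0}

```text
time: 13.55
tool_pos: [0.525, -0.1004, 0.0462]
tool_rot: [1.787, 1.556, 0.202]
contact_force: [-0.6, 0.9, 2.1]
opening: 0.0005
```

send_rows:
  motion:
    - {"hand": -1, "slide": [1.5, 0, 1], "spin": 0}

```text
time: 13.65
tool_pos: [0.525, -0.1016, 0.0445]
tool_rot: [1.772, 1.555, 0.187]
contact_force: [-0.2, 1.4, 2.0]
opening: 0.0004
```

send_rows:
  motion:
    - {"hand": -1, "slide": [1.5, 0, 1], "spin": 0}

```text
time: 13.75
tool_pos: [0.525, -0.1028, 0.0426]
tool_rot: [1.773, 1.556, 0.188]
contact_force: [-0.1, 1.4, 1.4]
opening: 0.0003
```

send_rows:
  motion:
    - {"hand": -1, "slide": [2, 0, 1], "spin": 0}
    - {"hand": -1, "slide": [2, 0, 1], "spin": 0}

```text
time: 13.95
tool_pos: [0.5251, -0.1051, 0.0379]
tool_rot: [1.787, 1.556, 0.201]
contact_force: [0.1, 1.6, 2.5]
opening: 0.0006
```

send_rows:
  motion:
    - {"hand": -1, "slide": [2, 0, 0], "spin": 0}

```text
time: 14.05
tool_pos: [0.5251, -0.1052, 0.0356]
tool_rot: [1.793, 1.556, 0.207]
contact_force: [0.3, 1.7, 3.5]
opening: 0.0007
```

send_rows:
  motion:
    - {"hand": -1, "slide": [2, 0, 0], "spin": 0}

```text
time: 14.15
tool_pos: [0.5252, -0.1052, 0.0339]
tool_rot: [1.797, 1.556, 0.211]
contact_force: [-4.5, 3.8, 19.1]
opening: 0.0006
```

Firm stop reached at the same height as before. Now I'll lift off slowly at first, then check.

send_rows:
  motion:
    - {"hand": -1, "slide": [-4, 0, 0], "spin": 0}
    - {"hand": -1, "slide": [-6, 0, 0], "spin": 0}
    - {"hand": -1, "slide": [-15, 0, 0], "spin": 0}
    - {"hand": -1, "slide": [-40, 0, 0], "spin": 0}
    - {"hand": -1, "slide": [-50, 0, 0], "spin": 0}
    - {"hand": -1, "slide": [-50, 0, 0], "spin": 0}
    - {"hand": -1, "slide": [-40, 0, 0], "spin": 0}
    - {"hand": -1, "slide": [0, 0, 0], "spin": 0}

```text
time: 14.95
tool_pos: [0.5203, -0.1072, 0.2451]
tool_rot: [1.815, 1.562, 0.229]
contact_force: [0.0, -0.5, -0.3]
opening: 0.0006
```

send_rows:
  motion:
    - {"hand": -1, "slide": [0, 0, 0], "spin": 0}
    - {"hand": -1, "slide": [0, 0, 0], "spin": 0}
    - {"hand": -1, "slide": [0, 0, 0], "spin": 0}
    - {"hand": -1, "slide": [0, 0, 0], "spin": 0}
    - {"hand": -1, "slide": [0, 0, 0], "spin": 0}
    - {"hand": -1, "slide": [0, 0, 0], "spin": 0}
    - {"hand": -1, "slide": [0, 0, 0], "spin": 0}
    - {"hand": -1, "slide": [0, 0, 0], "spin": 0}

```text
time: 15.75
tool_pos: [0.5178, -0.1069, 0.2394]
tool_rot: [-2.746, 1.566, 1.95]
contact_force: [-0.3, -0.4, -0.4]
opening: 0.0004
```

```bash
python3 -c "
from h import *
rel([.525,-.1,.25])
p=snap('scene','s7.png')
w=snap('wrist','w7.png')
o=observe();M=np.eye(4);M[:3,:3]=R.from_euler('xyz',o['tool_rot']).as_matrix();M[:3,3]=o['tool_pos']
v,u=np.mgrid[0:480:2,0:640:2]
for n,p,T in (('s',p,None),('w',w,M@w['T_tool_cam'])):
  P=pts(p,np.c_[u.ravel(),v.ravel()],T);m=(abs(P[:,0]-.525)<.08)&(P[:,1]<.012)&(P[:,1]>-.12)&(P[:,2]<.12)&(P[:,2]>.03)
  print(n,m.sum(),np.polyfit(P[m,1],P[m,2],1),np.median(P[m,2]))
p=vision.read_camera('top')
for t in ('cup','jar','stamp'):
  for d in vision.search_frame(p,t)[:1]: print(t,d['conf'],d['uv'])
"
```

```text
t 15.75 pos [ 0.5178 -0.1069  0.2394] F [-0.3 -0.4 -0.4] open 0.0
tool delta mm [-10.5   7.1  -7. ]
[[-0.002  1.    -0.016]
 [ 0.005 -0.016 -1.   ]
 [-1.    -0.002 -0.005]]
s 835 [0.00156484 0.07757187] 0.07799794180083819
w 5363 [-0.00354964  0.07687766] 0.07705123343537573
cup 0.59 [464.7, 214.3]
jar 0.77 [177.7, 285.5]
stamp 0.69 [447.6, 302.9]
```

View pics/s7.png

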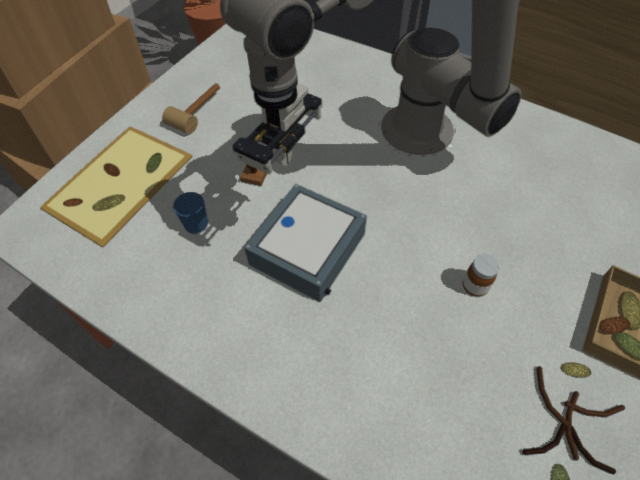

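The cover is flat with slope about 0, and the cup, jar and stamp are at the same pixels as before. One more short wait, then I'll hand in.

send_rows:
  motion:
    - {"hand": -1, "slide": [0, 0, 0], "spin": 0}
    - {"hand": -1, "slide": [0, 0, 0], "spin": 0}
    - {"hand": -1, "slide": [0, 0, 0], "spin": 0}
    - {"hand": -1, "slide": [0, 0, 0], "spin": 0}
    - {"hand": -1, "slide": [0, 0, 0], "spin": 0}
    - {"hand": -1, "slide": [0, 0, 0], "spin": 0}
    - {"hand": -1, "slide": [0, 0, 0], "spin": 0}
    - {"hand": -1, "slide": [0, 0, 0], "spin": 0}

```text
time: 16.85
tool_pos: [0.5179, -0.1069, 0.24]
tool_rot: [-2.931, 1.567, 1.766]
contact_force: [0.1, 0.4, -0.0]
opening: 0.0008
```

```bash
python3 -c "
from h import *
w=snap('wrist','w8.png')
o=observe();M=np.eye(4);M[:3,:3]=R.from_euler('xyz',o['tool_rot']).as_matrix();M[:3,3]=o['tool_pos']
v,u=np.mgrid[0:480:2,0:640:2]
P=pts(w,np.c_[u.ravel(),v.ravel()],M@w['T_tool_cam']);m=(abs(P[:,0]-.525)<.08)&(P[:,1]<.012)&(P[:,1]>-.12)&(P[:,2]<.12)&(P[:,2]>.03)
f=np.polyfit(P[m,1],P[m,2],1);print(f)
if abs(f[0])<.03: print(job.hand_in())
"
```

```text
[-0.0036272  0.0767654]
the job is handed in; nothing more can be done
None
```

I did all three steps and handed the job in at about 17 s; no verdict was reported. I pressed the blue spot until the cover sprang open, pushed the rocker's green half down to its stop, then swung the cover back down and pressed it until it latched.

**Last checks**
- **Cover:** it stayed flat for about 2.5 s after I let go. The measured tilt was about 0.004 rad and its height about 77–78 mm.
- **Rocker:** before I closed the cover, the green dot had dropped from 59 mm to 51 mm, which means on. I could not check it again afterwards because the cover hides it.
- **Cup, jar and stamp:** in the top camera they are within a few pixels of where they started, which is about the networks' scatter. I did not measure the shift in millimetres.
- **Robot:** it was touching nothing, with a contact force of about 0 N.

**What disagreed with the description**
- **Fingertip position:** the real fingertips end about 36 mm short of the stated tool point. The cameras and the first contact both showed this, so I worked from the measured tip.
- **Forces above the 12 N advice:** I pressed with about 14 N on the first cover press, about 20 N on the rocker at its stop and about 19 N on the final cover press. There was also a brief 38.5 N reading at the wrist while swinging the cover down too fast, at about 60 mm/s. That was fingertip contact, and I slowed down after it.

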